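# Pack the finished leaf-roll bundles by grade

### The job

Pack the three finished bundles of leaf rolls, the green ones with white tips, into the wooden packing tray: lay each flat and lengthwise (either way round) on the middle of the card that has the same colour as its band, setting it down rather than dropping it. The all-white bundle and the all-green bundle without tips do not belong in the tray, whatever their bands: leave both where they lie, and leave the glue cup and the paste jar where they stand.

Things in the scene. Friction and masses are not known exactly. Their poses are not given: they have to be found in the camera images.
- bundle_red_center (a point): FINISHED bundle with a red band: A rigid tied bundle of nine rolls, 110 mm long (its x axis), 39 mm wide and 39 mm high, 90 g give or take 30 percent, lying flat on the table. Green leaf rolls with white tips (36 mm long, at its -x end), tied round the middle with one red band 26 mm wide. The point is its centre, 19.5 mm above its underside; z is up. Grasp across its 39 mm width.
- bundle_yellow_center (a point): FINISHED bundle with a yellow band: A rigid tied bundle of nine rolls, 110 mm long (its x axis), 39 mm wide and 39 mm high, 90 g give or take 30 percent, lying flat on the table. Green leaf rolls with white tips (36 mm long, at its -x end), tied round the middle with one yellow band 26 mm wide. The point is its centre, 19.5 mm above its underside; z is up. Grasp across its 39 mm width.
- bundle_blue_center (a point): FINISHED bundle with a blue band: A rigid tied bundle of nine rolls, 110 mm long (its x axis), 39 mm wide and 39 mm high, 90 g give or take 30 percent, lying flat on the table. Green leaf rolls with white tips (36 mm long, at its -x end), tied round the middle with one blue band 26 mm wide. The point is its centre, 19.5 mm above its underside; z is up. Grasp across its 39 mm width.
- white_tubes_center (a point): NOT to be packed: A rigid tied bundle of nine rolls, 110 mm long (its x axis), 39 mm wide and 39 mm high, 90 g give or take 30 percent, lying flat on the table. Rolls white along their whole length (empty paper tubes), with a red band. The point is its centre, 19.5 mm above its underside; z is up.
- green_untipped_center (a point): NOT to be packed: A rigid tied bundle of nine rolls, 110 mm long (its x axis), 39 mm wide and 39 mm high, 90 g give or take 30 percent, lying flat on the table. Green leaf rolls without white tips (unfinished), with a blue band. The point is its centre, 19.5 mm above its underside; z is up.
- slot_red (a point): Compartment with the red card, one of three in the fixed wooden tray (turned a little; cards change places). The point is the centre of the card's top, 8 mm above the table; x along its length, z up. Card 134 x 66 mm; compartment inside 140 (x) x 70 mm (y), 76 mm from the next along y. Side walls and ribs: 6 mm thick, 6 mm above the card; end walls: 8 mm thick, 22 mm above it.
- slot_yellow (a point): Compartment with the yellow card, one of three in the fixed wooden tray (turned a little; cards change places). The point is the centre of the card's top, 8 mm above the table; x along its length, z up. Card 134 x 66 mm; compartment inside 140 (x) x 70 mm (y), 76 mm from the next along y. Side walls and ribs: 6 mm thick, 6 mm above the card; end walls: 8 mm thick, 22 mm above it.
- slot_blue (a point): Compartment with the blue card, one of three in the fixed wooden tray (turned a little; cards change places). The point is the centre of the card's top, 8 mm above the table; x along its length, z up. Card 134 x 66 mm; compartment inside 140 (x) x 70 mm (y), 76 mm from the next along y. Side walls and ribs: 6 mm thick, 6 mm above the card; end walls: 8 mm thick, 22 mm above it.
- glue_cup_center (a point): Bystander: loose open green cup of paste, 62 mm across at the rim, 48 mm high, standing among the bundles; the point is half-way up its axis.
- paste_jar_center (a point): Bystander: loose closed jar with a blue label and a brass-coloured lid, 68 mm across, 95 mm high; the point is half-way up its axis.

How it is judged (in metres and radians):
At the end, for the whole second after the job is handed in: Each finished bundle lies flat on the card of its colour: centre within 15 mm of the card's centre, lengthwise within 0.2 rad, tilt under 0.12 rad, centre 13 to 26 mm above the card, let go and at rest. Both look-alikes, the cup and the jar are within 25 mm of their starts (horizontal distance between bundle_red_center and slot_red below 0.015 m and z of bundle_red_center in the frame of slot_red between 0.013 and 0.026 m and angle between the x axis of bundle_red_center and the x axis of slot_red, either way round below 0.2 rad and angle between each of bundle_red_center, bundle_yellow_center, bundle_blue_center's own z axis and vertical below 0.12 rad and linear speed of each of bundle_red, bundle_yellow, bundle_blue below 0.02 m/s and horizontal distance between bundle_yellow_center and slot_yellow below 0.015 m and z of bundle_yellow_center in the frame of slot_yellow between 0.013 and 0.026 m and angle between the x axis of bundle_yellow_center and the x axis of slot_yellow, either way round below 0.2 rad and horizontal distance between bundle_blue_center and slot_blue below 0.015 m and z of bundle_blue_center in the frame of slot_blue between 0.013 and 0.026 m and angle between the x axis of bundle_blue_center and the x axis of slot_blue, either way round below 0.2 rad and distance of each of white_tubes_center, green_untipped_center, glue_cup_center, paste_jar_center from where it was at the start of the episode below 0.025 m); the robot touches nothing.
It fails at once if a bundle that does not belong (all-white or all-green) is shifted by more than 25 mm (distance of any of white_tubes_center, green_untipped_center from where it was at the start of the episode above 0.025 m).
It fails at once if the glue cup or the paste jar is shifted by more than 25 mm (distance of any of glue_cup_center, paste_jar_center from where it was at the start of the episode above 0.025 m).
It fails at once if a finished bundle is dropped (out of the fingers with its centre more than 75 mm above the table) ((height (world z) of bundle_red_center above 0.075 m and contact force between the fingers and bundle_red below 0.05 N) or (height (world z) of bundle_yellow_center above 0.075 m and contact force between the fingers and bundle_yellow below 0.05 N) or (height (world z) of bundle_blue_center above 0.075 m and contact force between the fingers and bundle_blue below 0.05 N)).
It also fails if it takes over 86 s, if anything falls off the work surface, if the arm or the gripper's body presses on something with over 40 N, if the wrist force passes 120 N, or if a joint passes its speed limit or range.

### The arm

A 7-joint arm with a two-finger parallel gripper is mounted at the origin on the work surface. World frame = base frame: x ahead of the robot, y to its left, z up, the work surface at z = 0. Lengths are in mm, angles in rad, forces in N, time in s.
With the tool pointing down it reaches from about 400 to 925 mm from the base axis. Payload 4.1 kg.
Tool frame: the origin (TCP) lies between the finger pads; the fingertips stand 19 mm ahead of it and the grasp point (between the pads) is the TCP; z points along the fingers, x is the direction in which the jaws open and shut, and the axes are right-handed (so a half turn about z gives the same grasp; the last joint's range is limited). The gripper opens to 85 mm and grips with 20 to 120 N. Pads are 22 mm wide; open, the fingers measure 114 mm over their backs; the gripper's body (76 mm by 85 mm) begins 54 mm behind the grasp point. The pads swing forward as they close: fully open they stand 13 mm farther back than shut.
Start: joints at [-1.364, 0.398, 0.045, 1.537, -0.019, 1.207, -0.051], TCP at [195.664, 619.884, 250.347] pointing down, gripper open.
Joint ranges: [-2.82, 2.82], [-0.49, 2.23], [-1.37, 1.46], [0, 2.46], [-1.36, 4.5], [0.23, 2], [-2.94, 2.94]. Speed limits (rad/s): [2.57, 2.57, 3.14, 3.14, 3.14, 3.14, 3.14].

### API

Orientations are given as a 3x3 rotation matrix whose columns are the frame's x, y, z axes.
In Python, from workcell import manip gives the robot as it stands.
- The arm moves only by the tool drive_tool, never from a script. Its argument "increments" is a list of rows, each a list of 5 numbers: the closure, from 0 (fully open) to 1 (shut), then the shift along the tool's x, y, z normalised to -1 to 1, where 1 is 25 mm, then the turn about the tool's z normalised to -1 to 1, where 1 is 0.12 rad. In form: [[hand, x, y, z, spin], ...]. A call has 1 to 8 rows; each row shifts and turns the commanded pose from where the row before left it, along the tool's axes as they then stand; what a row does not reach is not made up. A row lasts 1/12 s, in which the tool goes at most 41.7 mm and 7.16 degrees, less where a joint would pass 70% of its speed; a pose out of reach is approached as far as the arm can. A call with a number of a shift or a turn outside -1 to 1 is refused whole. A call with a gripper value outside its range is refused whole. The fingers move at their own pace and stop on an object; "squeeze" is the grip in N (left out, the last holds). Time passes only in rows, so rows that do not move let the fingers close. It gives the time, the measured TCP pose, the force and the opening at its end, in the units of the state.
- manip.state(): the state, without advancing time (a new reading comes with each control period).
- manip.camera(name): name is "scene" or "top" or "wrist"; returns a dict with "pixels" (420x560x3 uint8, red, green, blue), "range_z" (420x560 float32, mm along the optical axis (not along the pixel's ray), 0 where there is no reading), "fx", "fy", "cx", "cy" (pixels), "k1" (the pictures are not rectified: a ray, as slopes to the right and down, at radius r is drawn at 1 + k1 r^2 times it, then the intrinsics apply), "world_to_cam" (4x4, takes a point from world to camera coordinates). Camera axes: x right, y up, looking along -z (the intrinsics and any distortion apply to the point x, -y, -z); pixel columns grow to the right and rows downward; lengths in mm; the calibration is good to about 2 mm. A picture is of the moment at which its call begins.
- manip.hand_in(): hands the job in, once; it reports no verdict.
Trained networks look in a picture, given as the dict that the camera call returned (one of the last four; its "shot" number tells which), for a name from the list of things; names that differ only in an ending like _2 or _b are one class to them, and where a whole thing is asked for, a point or a joint stands for the part that bears it (a point fixed in the world has none). Each returns a list of dicts, best first, with "p" (0 to 1); they miss things now and then, are a little off and sometimes report something else, mostly with a low value. They report only what shows in the picture. A call takes as long as a camera call.
- manip.recognise(target, picture): "xyz" ([x, y, z] in mm, in the coordinates of the camera as it stood for that picture, good to about 4 mm: the middle of the surface that is visible of it).
The state is a dict: "time": time; "qpos": joint angles; "joint_velocities": joint speeds; "joint_efforts": joint torques, N m; "position": TCP position; "tcp_rot": TCP orientation; "contact_force": force on the tool from outside, world axes, zero at the start; "moment": the same for the moment, N m; "finger_gap": opening from 0.0 (shut) to 1.0 (fully open).
Only numpy, scipy, OpenCV 4.12 (cv2) and the standard library are available. Lean on these libraries where they do the work, as an engineer would, in place of code of your own. Each camera call takes 0.05 s, during which the arm holds its last target. There are 200 camera calls.

## Working session

There is one attempt and no reset: what is moved stays moved. The work goes in short steps, Python scripts to look and compute and a tool call to move; the robot and the scene stay as the last step left them, time stands still between calls to the robot, and variables do not carry over. Pictures are saved under pics/ and viewed, about 12 in all and at most 16, crops included, and the job is handed in when it is done.

Besides the shell and the picture viewer there is one more tool, called as name(argument=value, ...), one argument or row to a line, values as JSON. drive_tool: Moves the arm, as the interface text tells. Scaled input: -1 to 1 covers 25 mm each way for a shift and 0.12 rad each way for a turn. Its arguments: {"type":"object","properties":{"increments":{"type":"array","items":{"type":"array","items":{"type":"number","minimum":-1,"maximum":1}}},"squeeze":{"type":"number"}},"required":["increments"]}

```bash
ls; mkdir -p pics
cat > h.py <<'E'
import numpy as np, cv2
from workcell import manip
def px2w(c,u,v,z=None):
    # z: world height plane, else use range
    xd=np.array([(u-c["cx"])/c["fx"],(v-c["cy"])/c["fy"]]); s=xd.copy()
    for _ in range(20): s=xd/(1+c["k1"]*(s@s))
    T=np.linalg.inv(np.array(c["world_to_cam"])); d=np.array([s[0],-s[1],-1.])
    if z is None: return (T@np.append(d*c["range_z"][int(v),int(u)],1))[:3]
    dw=T[:3,:3]@d; o=T[:3,3]; return o+dw*(z-o[2])/dw[2]
def cloud(c):
    H,W=c["range_z"].shape; u,v=np.meshgrid(np.arange(W),np.arange(H))
    xd=np.stack([(u-c["cx"])/c["fx"],(v-c["cy"])/c["fy"]],-1); s=xd.copy()
    for _ in range(20): s=xd/(1+c["k1"]*(s**2).sum(-1,keepdims=True))
    r=c["range_z"]; P=np.stack([s[...,0]*r,-s[...,1]*r,-r,np.ones_like(r)],-1)
    return (P@np.linalg.inv(np.array(c["world_to_cam"])).T)[...,:3]
def c2w(c,p): return (np.linalg.inv(np.array(c["world_to_cam"]))@np.append(p,1))[:3]
def save(c,n): cv2.imwrite(f"pics/{n}.png",np.ascontiguousarray(c["pixels"][...,::-1]))
E
python3 - <<'E'
from h import *
np.set_printoptions(precision=1,suppress=True)
s=manip.state(); print(s["time"],s["position"],s["tcp_rot"],s["finger_gap"])
for n in ["top","scene"]:
    c=manip.camera(n); save(c,n+"0")
    for t in ["bundle_red_center","bundle_yellow_center","bundle_blue_center","white_tubes_center","green_untipped_center","slot_red","slot_yellow","slot_blue","glue_cup_center","paste_jar_center"]:
        print(n,t,[(round(d["p"],2),c2w(c,d["xyz"])) for d in manip.recognise(t,c)[:2]])
print(manip.state()["time"])
E
```

```text
pics
0.0 [195.5 619.3 249.2] [[ 0.3  1.  -0. ]
 [ 1.  -0.3 -0. ]
 [-0.   0.  -1. ]] 1.0012069222325302
top bundle_red_center [(0.91, array([ 635.5, -296.6,   41.3]))]
top bundle_yellow_center [(0.75, array([ 466.9, -292.6,   41.9])), (0.62, array([ 641.5, -194.9,   22.4]))]
top bundle_blue_center [(0.67, array([ 451.1, -187.5,   42.3])), (0.42, array([538.3, 178.6,   7.4]))]
top white_tubes_center [(0.86, array([626.3, -66.6,  39.2]))]
top green_untipped_center [(0.88, array([455.7, -59.2,  40.9]))]
top slot_red [(0.92, array([549.9, 257.1,  12.1]))]
top slot_yellow [(0.64, array([533.4, 174.8,   9.3]))]
top slot_blue [(0.6, array([568.5, 329.4,   9.8]))]
top glue_cup_center [(0.86, array([ 638.1, -195.2,   26.3]))]
top paste_jar_center [(0.92, array([ 475.6, -465.3,   97.5])), (0.21, array([ 449.3, -189.1,   42.4]))]
scene bundle_red_center [(0.96, array([ 646. , -307.8,   34.7]))]
scene bundle_yellow_center [(0.67, array([ 477.1, -299.4,   37.7])), (0.32, array([461.4, -66. ,  43.3]))]
scene bundle_blue_center [(0.65, array([ 461.5, -201.1,   38.7]))]
scene white_tubes_center [(0.91, array([631.6, -69.3,  37.7]))]
scene green_untipped_center [(0.83, array([461.2, -63.7,  40.1]))]
scene slot_red [(0.81, array([551.9, 253.3,  10. ]))]
scene slot_yellow [(0.97, array([537.4, 183.1,  11.7]))]
scene slot_blue [(0.97, array([567.7, 331.5,  11.5])), (0.45, array([553.5, 253.4,  10.4]))]
scene glue_cup_center [(0.73, array([ 639. , -186.5,   28.6])), (0.37, array([631.7, -70.7,  38.5]))]
scene paste_jar_center [(0.59, array([ 498.4, -495.2,   84.3]))]
1.1
```

View pics/top0.png

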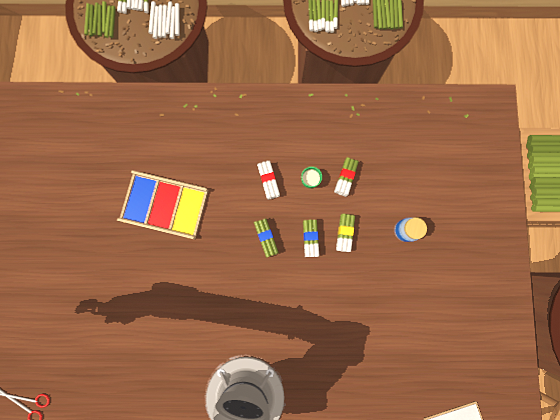

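The top view shows the tray at (163,205), with cards blue, red, yellow from left to right. The bundles are white (268,180), red (346,177), untipped (265,238), blue (311,238) and yellow (346,232). The cup is at (312,177) and the jar at (411,229). This agrees with the networks' reports. Next I'll measure the poses.

Run:
```python
from h import *
np.set_printoptions(precision=1,suppress=True)
c=manip.camera("top"); P=cloud(c)
hsv=cv2.cvtColor(c["pixels"],cv2.COLOR_RGB2HSV); h,s,v=hsv[...,0],hsv[...,1],hsv[...,2]
def rect(m,P):
    r=cv2.minAreaRect(P[m][:,:2].astype(np.float32)); (a,b),(w,hh),an=r
    q=P[m][:,:2]; ev,V=np.linalg.eigh(np.cov(q.T)); d=V[:,1]
    return "rect",np.round([a,b,w,hh,an],1),"mean",q.mean(0),"yaw",round(np.degrees(np.arctan2(d[1],d[0]))%180,1),m.sum()
for n,x,y in [("red",636,-297),("yel",467,-293),("blu",451,-188),("whi",626,-67),("unt",456,-59),("cup",638,-195),("jar",476,-465)]:
    m=(np.hypot(P[...,0]-x,P[...,1]-y)<75)&(P[...,2]>24)&(np.abs(P[...,1]-y)<50)
    print(n,*rect(m,P),"ztop",np.percentile(P[m][:,2],[50,95]))
# cards
g=np.array([[px2w(c,u,v_,8.) for u in range(100,230)] for v_ in range(150,260)]); 
H,S,V=[q[150:260,100:230] for q in (h,s,v)]
for n,m in [("red",((H<8)|(H>172))),("yel",(abs(H.astype(int)-29)<5)),("blu",(abs(H.astype(int)-112)<10))]:
    m=m&(S>170)&(V>130); m=cv2.morphologyEx(m.astype(np.uint8),cv2.MORPH_OPEN,np.ones((3,3)))>0
    print("card",n,*rect(m,g))
# view a crop
crop=c["pixels"][140:270,90:440]; cv2.imwrite("pics/crop.png",cv2.resize(crop,None,fx=2.2,fy=2.2,interpolation=cv2.INTER_CUBIC)[...,::-1])
s=manip.state();print(np.array(s["tcp_rot"]).round(3),s["time"])
w=manip.camera("wrist");save(w,"w0"); R=np.array(s["tcp_rot"]);T=np.linalg.inv(w["world_to_cam"]);print("cam in tcp",R.T@(T[:3,3]-s["position"]),R.T@T[:3,:3],w["fx"])
```

```text
red rect [ 640.6 -299.4   39.4  110.    71.1] mean [ 639.5 -299. ] yaw 161.4 467 ztop [37.6 41.8]
yel rect [ 470.6 -293.9   39.6  108.1   82.2] mean [ 470.5 -293.3] yaw 172.5 490 ztop [37.2 41.9]
blu rect [ 454.  -191.2  107.1   39.3    3.3] mean [ 454.1 -190.3] yaw 3.2 475 ztop [37.5 41.1]
whi rect [628.7 -64.  107.5  39.2  16.8] mean [627.8 -64. ] yaw 16.3 459 ztop [37.5 41.6]
unt rect [452.2 -59.3 113.8  39.1  19.6] mean [418.3 -74.2] yaw 22.8 1434 ztop [1175.8 1175.8]
cup rect [ 635.1 -191.8   57.1   58.6   88.8] mean [ 637.2 -193. ] yaw 155.1 296 ztop [27.9 48.4]
jar rect [ 479.6 -474.4   63.5   63.7   58.2] mean [ 478.3 -468.8] yaw 78.8 584 ztop [92.2 97.1]
card red rect [553.1 254.7  64.5 133.4  76.7] mean [552.7 255. ] yaw 167.0 924
card yel rect [536.4 180.1  63.2 130.1  76.6] mean [537.3 179.1] yaw 168.7 858
card blu rect [616.4 317.9  61.8  37.2  76.2] mean [618.8 314.4] yaw 66.6 196
[[ 0.3  1.   0. ]
 [ 1.  -0.3  0. ]
 [ 0.  -0.  -1. ]] 1.15
cam in tcp [   0.2  -69.7 -122.7] [[ 1.  -0.   0. ]
 [-0.  -1.  -0.3]
 [ 0.   0.3 -1. ]] 335.8859023051008
```

View pics/crop.png

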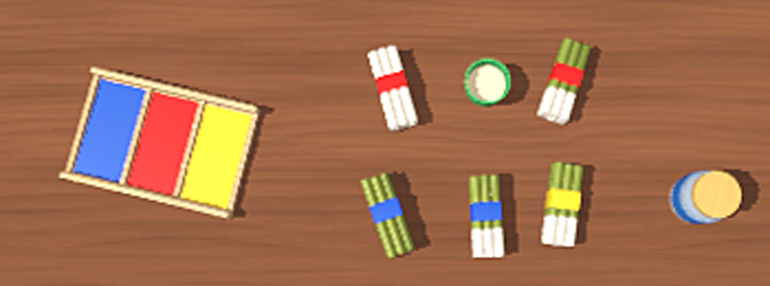

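```bash
cat > plan.py <<'E'
import sys
from h import *
def plan(*wps):
    s=manip.state(); R=np.array(s["tcp_rot"]); p=np.array(s["position"])
    a=np.arctan2(R[1,0],R[0,0]); print("t",round(s["time"],2),"p",p.round(1),"xyaw",round(np.degrees(a),1),"z",R[:,2].round(3),"F",np.round(s["contact_force"],1),"gap",round(s["finger_gap"],3),"q",np.round(s["qpos"],2))
    for x,y,z,yaw in wps:
        d=np.radians(yaw)-a; sp=-d/.12; a=np.radians(yaw)
        ex=np.array([np.cos(a),np.sin(a),0]); ey=np.array([np.sin(a),-np.cos(a),0]); D=(np.array([x,y,z])-p)/25
        t=np.array([D@ex,D@ey,-D[2]]); n=max(1,int(np.ceil(np.abs(t).max())))
        n=max(n,int(np.ceil(np.linalg.norm(t)*25/41.7)))
        print("to",(x,y,z,yaw),"spin first",round(sp,2),"| total",t.round(2),"rows",n,"each",(t/n).round(3)); p=np.array([x,y,z])
if __name__=="__main__": plan(*[tuple(map(float,a.split(","))) for a in sys.argv[1:]])
E
python3 plan.py 480,230,170,93.2 454,-190.5,120,93.2 454,-190.5,28,93.2
```

```text
t 1.2 p [195.7 619.9 250.4] xyaw 72.5 z [ 0.  0. -1.] F [-0.4 -0.4  1.3] gap 1.002 q [-1.36  0.4   0.05  1.54 -0.02  1.21 -0.05]
to (480.0, 230.0, 170.0, 93.2) spin first -3.01 | total [-16.21  10.49   3.21] rows 17 each [-0.953  0.617  0.189]
to (454.0, -190.5, 120.0, 93.2) spin first -0.0 | total [-16.74  -1.98   2.  ] rows 17 each [-0.984 -0.116  0.118]
to (454.0, -190.5, 28.0, 93.2) spin first -0.0 | total [0.   0.   3.68] rows 4 each [0.   0.   0.92]
```

drive_tool(
  increments=[
    [0, 0, 0, 0.5, -1],
    [0, 0, 0, 0.5, -1],
    [0, 0, 0, 0.5, -1],
    [0, -0.95, 0.62, 0.2, 0],
    [0, -0.95, 0.62, 0.2, 0],
    [0, -0.95, 0.62, 0.2, 0],
    [0, -0.95, 0.62, 0.2, 0],
    [0, -0.95, 0.62, 0.2, 0],
  ],
  squeeze=40,
)

```text
time: 1.87
position: [280.2, 504.4, 187.7]
tcp_rot: [[-0.054, 0.999, 0.0], [0.999, 0.054, 0.0], [0.0, 0.0, -1.0]]
contact_force: [0.5, 1.3, 0.8]
finger_gap: 0.999
```

drive_tool(
  increments=[
    [0, -0.95, 0.62, 0.1, 0],
    [0, -0.95, 0.62, 0.1, 0],
    [0, -0.95, 0.62, 0.1, 0],
    [0, -0.95, 0.62, 0.1, 0],
    [0, -0.95, 0.62, 0.1, 0],
    [0, -0.95, 0.62, 0, 0],
    [0, -0.95, 0.62, 0, 0],
    [0, -0.95, 0.62, 0, 0],
  ],
)

```text
time: 2.53
position: [414.3, 321.4, 175.5]
tcp_rot: [[-0.054, 0.999, 0.0], [0.999, 0.054, 0.0], [0.0, 0.0, -1.0]]
contact_force: [0.6, 0.1, -1.0]
finger_gap: 0.999
```

```bash
python3 plan.py 454,-190.5,140,93.2 454,-190.5,28,93.2
```

```text
t 2.53 p [414.3 321.4 175.5] xyaw 93.1 z [ 0.  0. -1.] F [ 0.6  0.1 -1. ] gap 0.999 q [-0.85  0.25  0.12  1.92 -0.04  0.97  0.92]
to (454.0, -190.5, 140.0, 93.2) spin first -0.01 | total [-20.53   0.44   1.42] rows 21 each [-0.978  0.021  0.068]
to (454.0, -190.5, 28.0, 93.2) spin first -0.0 | total [0.   0.   4.48] rows 5 each [0.    0.    0.896]
```

drive_tool(
  increments=[
    [0, -1, 0.05, 0.05, 0],
    [0, -1, 0.05, 0.05, 0],
    [0, -1, 0.05, 0.05, 0],
    [0, -1, 0.05, 0.05, 0],
    [0, -1, 0.05, 0.05, 0],
    [0, -1, 0.05, 0.05, 0],
    [0, -1, 0.05, 0.05, 0],
    [0, -1, 0.05, 0.05, 0],
  ],
)

```text
time: 3.2
position: [434.6, 122.2, 165.5]
tcp_rot: [[-0.054, 0.999, 0.001], [0.999, 0.054, 0.0], [0.0, 0.001, -1.0]]
contact_force: [-0.0, 0.1, 0.1]
finger_gap: 1.0
```

drive_tool(
  increments=[
    [0, -1, 0, 0.1, 0],
    [0, -1, 0, 0.1, 0],
    [0, -1, 0, 0.1, 0],
    [0, -1, 0, 0.1, 0],
    [0, -1, 0, 0.1, 0],
    [0, -1, 0, 0.1, 0],
    [0, -1, 0, 0.1, 0],
    [0, -1, 0, 0.1, 0],
  ],
)

```text
time: 3.87
position: [445.5, -77.5, 145.5]
tcp_rot: [[-0.054, 0.999, 0.001], [0.999, 0.054, 0.0], [0.0, 0.001, -1.0]]
contact_force: [-0.1, -0.4, 0.1]
finger_gap: 1.0
```

drive_tool(
  increments=[
    [0, -1, 0, 0, 0],
    [0, -1, 0, 0, 0],
    [0, -1, 0, 0, 0],
    [0, -0.7, 0, 0, 0],
    [0, 0, 0, 0, 0],
  ],
)

```text
time: 4.28
position: [450.3, -173.2, 145.8]
tcp_rot: [[-0.048, 0.999, 0.001], [0.999, 0.048, -0.003], [-0.003, 0.001, -1.0]]
contact_force: [1.1, 0.4, -0.6]
finger_gap: 0.996
```

```bash
cat > wr.py <<'E'
from h import *
import sys
w=manip.camera("wrist");save(w,sys.argv[1]);P=cloud(w)
m=(P[...,2]>26)&(P[...,2]<60)&(w["range_z"]>0)
n,l,st,_=cv2.connectedComponentsWithStats(m.astype(np.uint8))
for i in range(1,n):
    if st[i,4]<1500: continue
    q=P[l==i][:,:2]; ev,V=np.linalg.eigh(np.cov(q.T)); d=V[:,1]
    (a,b),sz,an=cv2.minAreaRect(q.astype(np.float32))
    print("comp px",st[i],"rect",np.round([a,b,*sz,an],1),"mean",q.mean(0).round(1),"yaw",round((np.degrees(np.arctan2(d[1],d[0]))+90)%180-90,1),"z",np.percentile(P[l==i][:,2],[50,95]).round(1))
E
python3 wr.py w1; python3 plan.py 454,-190.5,28,93.2
```

```text
comp px [ 224  146   57  146 7392] rect [ 455.3 -190.1  109.1   39.     3. ] mean [ 451.5 -189.9] yaw 3.5 z [37.3 39. ]
comp px [ 391  154   78  146 7530] rect [456.8 -57.9 110.2  40.   20.6] mean [451.9 -60.5] yaw 21.2 z [37.1 38.9]
comp px [  86  161   61  142 7223] rect [ 471.5 -293.2   39.2  109.    82.2] mean [ 466.3 -291.3] yaw -9.4 z [37.3 39.1]
t 4.33 p [ 450.3 -170.7  145.5] xyaw 92.9 z [ 0.001 -0.001 -1.   ] F [-0.4  1.  -0. ] gap 0.998 q [-0.14  0.24  0.47  2.06 -0.14  0.88  2.03]
to (454.0, -190.5, 28.0, 93.2) spin first -0.05 | total [-0.8   0.11  4.7 ] rows 5 each [-0.16   0.021  0.94 ]
```

View pics/w1.png

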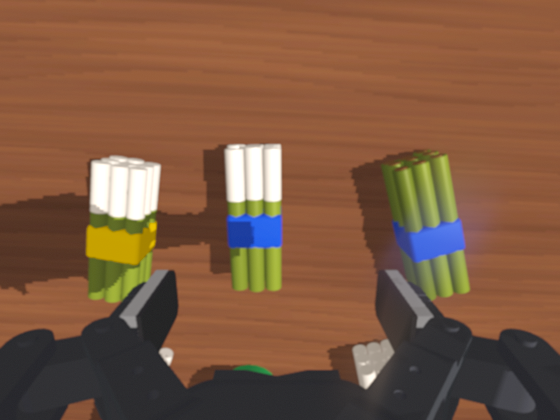

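The wrist view shows yellow (124,228), blue with white tips (254,218) and untipped (428,225). It gives blue at (455,-190), which matches the top camera, so I'll descend on blue.

drive_tool(
  increments=[
    [0, -0.8, 0.15, 0.7, -0.05],
    [0, 0, 0, 1, 0],
    [0, 0, 0, 1, 0],
    [0, 0, 0, 1, 0],
    [0, 0, 0, 0.6, 0],
    [0, 0, 0, 0.4, 0],
    [0, 0, 0, 0, 0],
  ],
)

```text
time: 4.92
position: [454.0, -186.8, 26.0]
tcp_rot: [[-0.062, 0.998, -0.004], [0.998, 0.062, 0.002], [0.002, -0.004, -1.0]]
contact_force: [-0.2, -1.2, 0.6]
finger_gap: 0.998
```

```bash
python3 plan.py 454.7,-190.3,28,93.2
```

```text
t 4.92 p [ 454.  -186.8   26. ] xyaw 93.5 z [-0.004  0.002 -1.   ] F [-0.2 -1.2  0.6] gap 0.998 q [-0.02  0.46  0.39  2.11 -0.29  0.63  2.21]
to (454.7, -190.3, 28.0, 93.2) spin first 0.05 | total [-0.14  0.02 -0.08] rows 1 each [-0.142  0.021 -0.078]
```

drive_tool(
  increments=[
    [0.3, -0.14, 0, -0.1, 0],
    [0.6, 0, 0, 0, 0],
    [1, 0, 0, 0, 0],
    [1, 0, 0, 0, 0],
    [1, 0, 0, 0, 0],
    [1, 0, 0, 0, 0],
    [1, 0, 0, 0, 0],
    [1, 0, 0, 0, 0],
  ],
  squeeze=40,
)

```text
time: 5.58
position: [456.4, -192.1, 31.5]
tcp_rot: [[-0.06, 0.998, 0.002], [0.998, 0.06, 0.0], [-0.0, 0.002, -1.0]]
contact_force: [-0.8, -0.1, 7.6]
finger_gap: 0.45
```

drive_tool(
  increments=[
    [1, 0, 0, 0, 0],
    [1, 0, 0, 0, 0],
    [1, 0, 0, -0.2, 0],
    [1, 0, 0, -0.4, 0],
    [1, 0, 0, -0.7, 0],
    [1, 0, 0, -1, 0],
  ],
)

```text
time: 6.08
position: [453.8, -191.5, 87.6]
tcp_rot: [[-0.06, 0.998, -0.004], [0.998, 0.06, 0.001], [0.001, -0.004, -1.0]]
contact_force: [0.3, -0.1, -0.3]
finger_gap: 0.448
```

```bash
python3 plan.py 454.7,-190.3,150,93.2
```

```text
t 6.08 p [ 453.8 -191.5   87.6] xyaw 93.4 z [-0.004  0.001 -1.   ] F [ 0.3 -0.1 -0.3] gap 0.448 q [-0.07  0.35  0.45  2.07 -0.22  0.76  2.15]
to (454.7, -190.3, 150.0, 93.2) spin first 0.04 | total [ 0.04  0.04 -2.5 ] rows 3 each [ 0.015  0.013 -0.832]
```

drive_tool(
  increments=[
    [1, 0, 0, -0.9, 0],
    [1, 0, 0, -0.9, 0],
    [1, 0, 0, -0.6, 0],
    [1, 0.3, 0, 0, 0.6],
    [1, 0.5, 0, 0, 0.6],
    [1, 0.8, 0, 0, 0.6],
    [1, 0.9, 0.1, 0, 0.6],
  ],
)

```text
time: 6.67
position: [461.6, -130.6, 148.5]
tcp_rot: [[0.232, 0.973, 0.0], [0.973, -0.232, 0.0], [0.0, 0.0, -1.0]]
contact_force: [0.6, 1.0, -1.4]
finger_gap: 0.449
```

```bash
python3 plan.py 570.5,328.8,150,76.8
```

```text
t 6.67 p [ 461.6 -130.6  148.5] xyaw 76.6 z [ 0.  0. -1.] F [ 0.6  1.  -1.4] gap 0.449 q [-0.26  0.23  0.51  2.06 -0.15  0.89  1.67]
to (570.5, 328.8, 150.0, 76.8) spin first -0.03 | total [18.88  0.04 -0.06] rows 19 each [ 0.994  0.002 -0.003]
```

drive_tool(
  increments=[
    [1, 1, 0, 0, 0],
    [1, 1, 0, 0, 0],
    [1, 1, 0, 0, 0],
    [1, 1, 0, 0, 0],
    [1, 1, 0, 0, 0],
    [1, 1, 0, 0, 0],
    [1, 1, 0, 0, 0],
    [1, 1, 0, 0, 0],
  ],
)

```text
time: 7.33
position: [507.8, 65.7, 148.5]
tcp_rot: [[0.226, 0.974, 0.0], [0.974, -0.226, 0.0], [0.0, 0.0, -1.0]]
contact_force: [0.7, 0.3, -0.6]
finger_gap: 0.45
```

drive_tool(
  increments=[
    [1, 1, 0, 0, 0],
    [1, 1, 0, 0, 0],
    [1, 1, 0, 0, 0],
    [1, 1, 0, 0, 0],
    [1, 1, 0, 0, 0],
    [1, 1, 0, 0, 0],
    [1, 0.9, 0, 0, 0],
    [1, 0.8, 0, 0, 0],
  ],
)

```text
time: 8.0
position: [551.2, 253.9, 148.5]
tcp_rot: [[0.225, 0.974, 0.0], [0.974, -0.225, 0.0], [0.0, 0.0, -1.0]]
contact_force: [0.3, -0.4, -0.3]
finger_gap: 0.445
```

drive_tool(
  increments=[
    [1, 0.6, 0, 0, 0],
    [1, 0.3, 0, 0, 0],
    [1, 0.2, 0, 0.2, 0],
    [1, 0, 0, 0.4, 0],
    [1, 0, 0, 0.4, 0],
    [1, 0, 0, 0, 0],
  ],
)

```text
time: 8.5
position: [555.6, 276.3, 119.7]
tcp_rot: [[0.228, 0.974, -0.005], [0.974, -0.228, -0.004], [-0.005, -0.004, -1.0]]
contact_force: [-0.5, -0.0, -2.2]
finger_gap: 0.454
```

```bash
python3 - <<'E'
from h import *
c=manip.camera("top"); a=c["pixels"][140:270,90:230]
w=manip.camera("wrist")
cv2.imwrite("pics/p1.png",np.hstack([cv2.resize(a,(452,420)),cv2.resize(w["pixels"],(340,255)) if 0 else cv2.copyMakeBorder(cv2.resize(w["pixels"],(340,255)),0,165,0,0,cv2.BORDER_CONSTANT)])[...,::-1])
E
python3 plan.py 570.5,328.8,45,76.8
```

```text
t 8.6 p [556.9 277.2 121.7] xyaw 76.8 z [-0.002 -0.002 -1.   ] F [-0.2 -0.6 -0. ] gap 0.451 q [-0.76  0.49  0.31  1.74 -0.18  0.94  0.96]
to (570.5, 328.8, 45.0, 76.8) spin first 0.01 | total [2.13 0.06 3.07] rows 4 each [0.534 0.015 0.767]
```

View pics/p1.png

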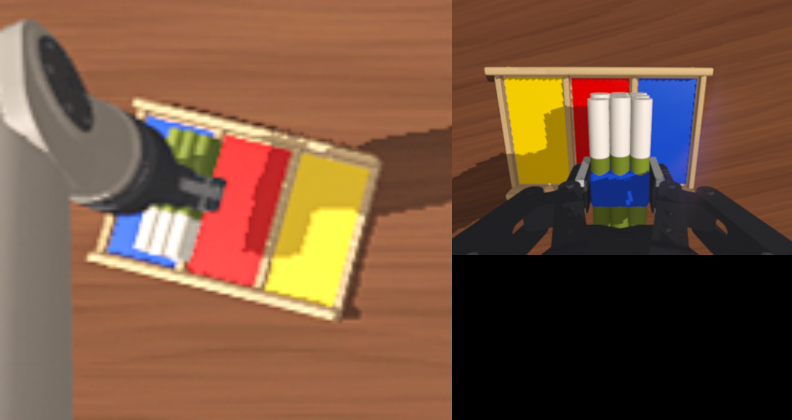

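Blue is held well, level above the red/blue rib. Moving over the blue card and lowering.

drive_tool(
  increments=[
    [1, 0.7, 0.05, 0, 0],
    [1, 0.7, 0, 0.3, 0],
    [1, 0.5, 0, 0.6, 0],
    [1, 0.23, 0, 0.8, 0],
    [1, 0, 0, 0.6, 0],
    [1, 0, 0, 0.4, 0],
    [1, 0, 0, 0.2, 0],
    [1, 0, 0, 0, 0],
  ],
)

```text
time: 9.27
position: [570.4, 329.3, 49.4]
tcp_rot: [[0.227, 0.974, -0.001], [0.974, -0.227, -0.001], [-0.002, -0.001, -1.0]]
contact_force: [-0.5, 0.2, -1.3]
finger_gap: 0.451
```

```bash
python3 plan.py 570.5,328.8,37,76.8
```

```text
t 9.27 p [570.4 329.3  49.4] xyaw 76.9 z [-0.001 -0.001 -1.   ] F [-0.5  0.2 -1.3] gap 0.451 q [-0.79  0.63  0.28  1.69 -0.22  0.85  0.92]
to (570.5, 328.8, 37.0, 76.8) spin first 0.01 | total [-0.02  0.01  0.5 ] rows 1 each [-0.019  0.008  0.497]
```

drive_tool(
  increments=[
    [1, 0, 0, 0.2, 0],
    [1, 0, 0, 0.1, 0],
    [1, 0, 0, 0.08, 0],
    [1, 0, 0, 0, 0],
    [1, 0, 0, 0, 0],
  ],
)

```text
time: 9.68
position: [570.9, 330.6, 41.1]
tcp_rot: [[0.226, 0.974, 0.0], [0.974, -0.226, 0.0], [0.0, 0.0, -1.0]]
contact_force: [0.8, 0.3, -2.0]
finger_gap: 0.451
```

drive_tool(
  increments=[
    [1, 0, 0, 0.06, 0],
    [1, 0, 0, 0, 0],
    [1, 0, 0, 0, 0],
  ],
)

```text
time: 9.93
position: [571.1, 330.8, 39.7]
tcp_rot: [[0.226, 0.974, 0.001], [0.974, -0.226, 0.001], [0.001, 0.001, -1.0]]
contact_force: [0.2, 0.6, -0.4]
finger_gap: 0.448
```

drive_tool(
  increments=[
    [1, 0, 0, 0.06, 0],
    [1, 0, 0, 0.04, 0],
    [1, 0, 0, 0, 0],
  ],
)

```text
time: 10.18
position: [571.1, 330.8, 39.6]
tcp_rot: [[0.226, 0.974, 0.0], [0.974, -0.226, 0.001], [0.001, -0.0, -1.0]]
contact_force: [-5.2, -1.3, 15.2]
finger_gap: 0.445
```

drive_tool(
  increments=[
    [1, 0, 0, 0.06, 0],
    [1, 0, 0, 0, 0],
    [1, 0, 0, 0, 0],
  ],
)

```text
time: 10.43
position: [571.1, 330.8, 39.5]
tcp_rot: [[0.226, 0.974, -0.0], [0.974, -0.226, 0.001], [0.001, -0.001, -1.0]]
contact_force: [-7.0, -3.2, 22.6]
finger_gap: 0.45
```

Contact is at TCP z 39.6. Easing off and releasing with a partial opening.

drive_tool(
  increments=[
    [1, 0, 0, -0.1, 0],
    [0.45, 0, 0, 0, 0],
    [0.35, 0, 0, 0, 0],
    [0.3, 0, 0, 0, 0],
    [0.3, 0, 0, 0, 0],
    [0.3, 0, 0, -0.3, 0],
    [0.3, 0, 0, -0.8, 0],
    [0.3, 0, 0, -1, 0],
  ],
)

```text
time: 11.1
position: [569.3, 329.7, 89.1]
tcp_rot: [[0.226, 0.974, -0.004], [0.974, -0.226, -0.003], [-0.003, -0.003, -1.0]]
contact_force: [0.3, -0.7, -0.0]
finger_gap: 0.699
```

drive_tool(
  increments=[
    [0.2, 0, 0, -1, 0],
    [0, 0, 0, -1, 0],
    [0, -1, 0, -0.6, 0],
    [0, -1, 0, 0, 0],
    [0, -1, 0, 0, 0],
    [0, -1, 0, 0, 0],
    [0, -1, 0, 0, 0],
    [0, -1, 0, 0, 0],
  ],
)

```text
time: 11.77
position: [536.6, 183.2, 155.8]
tcp_rot: [[0.226, 0.974, 0.0], [0.974, -0.226, 0.0], [0.0, 0.0, -1.0]]
contact_force: [0.6, -0.6, 0.5]
finger_gap: 1.001
```

```bash
cat > chk.py <<'E'
from h import *
import sys
c=manip.camera(sys.argv[1]); P=cloud(c); p=c["pixels"]; save(c,sys.argv[2])
Z=(P[...,2]>27)&(P[...,2]<60)&(P[...,0]>460)&(P[...,0]<680)&(P[...,1]>120)&(P[...,1]<400)
n,l,st,_=cv2.connectedComponentsWithStats(Z.astype(np.uint8))
for i in range(1,n):
    if st[i,4]<150: continue
    q=P[l==i]; (a,b),sz,an=cv2.minAreaRect(q[:,:2].astype(np.float32)); print(st[i],np.round([a,b,*sz,an],1),"z",np.percentile(q[:,2],[50,95]).round(1))
E
python3 chk.py top c1; python3 plan.py 470.8,-293.5,145,82.3
```

```text
t 11.82 p [535.6 176.2 155.6] xyaw 76.6 z [-0.002 -0.004 -1.   ] F [-1.4 -4.6  0.7] gap 1.002 q [-0.68  0.36  0.36  1.86 -0.15  0.96  1.07]
to (470.8, -293.5, 145.0, 82.3) spin first -0.84 | total [-18.97  -0.05   0.42] rows 19 each [-0.998 -0.003  0.022]
```

drive_tool(
  increments=[
    [0, 0, 0, 0, -0.84],
    [0, -1, 0, 0.05, 0],
    [0, -1, 0, 0.05, 0],
    [0, -1, 0, 0.05, 0],
    [0, -1, 0, 0.05, 0],
    [0, -1, 0, 0.05, 0],
    [0, -1, 0, 0.05, 0],
    [0, -1, 0, 0.05, 0],
  ],
)

```text
time: 12.48
position: [514.6, 9.7, 146.9]
tcp_rot: [[0.127, 0.992, 0.001], [0.992, -0.127, 0.0], [0.0, 0.0, -1.0]]
contact_force: [0.1, -0.1, -1.0]
finger_gap: 1.0
```

drive_tool(
  increments=[
    [0, -1, 0, 0, 0],
    [0, -1, 0, 0, 0],
    [0, -1, 0, 0, 0],
    [0, -1, 0, 0, 0],
    [0, -1, 0, 0, 0],
    [0, -1, 0, 0, 0],
    [0, -1, 0, 0, 0],
    [0, -1, 0, 0, 0],
  ],
)

```text
time: 13.15
position: [489.4, -188.7, 147.0]
tcp_rot: [[0.127, 0.992, 0.001], [0.992, -0.127, 0.0], [0.0, 0.001, -1.0]]
contact_force: [-0.2, 0.2, 0.3]
finger_gap: 1.001
```

```bash
python3 chk.py top c2; python3 plan.py 470.8,-293.5,130,82.3
```

```text
[132 171  75  20 187] [624.2 235.  229.9   8.1  76.7] z [29.5 33.1]
[124 180  24  38 545] [568.8 329.6  40.6 108.9  76.4] z [45.2 49.9]
t 13.2 p [ 488.  -195.1  147.4] xyaw 82.3 z [ 0.001 -0.005 -1.   ] F [-0.  -4.5  0.2] gap 0.999 q [-0.12  0.32  0.49  1.96 -0.18  0.91  1.91]
to (470.8, -293.5, 130.0, 82.3) spin first 0.0 | total [-3.99 -0.15  0.7 ] rows 4 each [-0.998 -0.039  0.174]
```

View pics/c2.png

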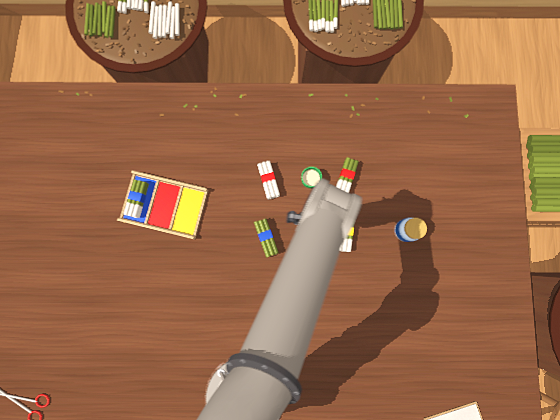

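Blue lies on the blue card (137,198), measured about 2 mm from its centre and at the right height. Next is yellow.

drive_tool(
  increments=[
    [0, -1, 0, 0, 0],
    [0, -1, 0, 0, 0],
    [0, -0.9, 0, 0, 0],
    [0, -0.6, 0, 0, 0],
    [0, -0.2, 0, 0, 0],
    [0, 0, 0, 0, 0],
    [0, 0, 0, 0, 0],
  ],
)

```text
time: 13.78
position: [478.0, -278.3, 146.4]
tcp_rot: [[0.126, 0.992, -0.0], [0.992, -0.126, 0.001], [0.001, -0.0, -1.0]]
contact_force: [0.1, 0.8, -0.3]
finger_gap: 0.995
```

```bash
python3 wr.py w2; python3 plan.py 471,-293.5,29,82.3
```

```text
comp px [ 534   76   26  108 1503] rect [443.2 -82.4  74.8  18.3   5.4] mean [434.3 -83.6] yaw 14.0 z [34.8 38.1]
comp px [ 226  134   56  147 7554] rect [ 471.5 -293.8   39.4  108.4   82.8] mean [ 467.9 -292.8] yaw -7.9 z [37.3 39. ]
comp px [   0  206   70   96 3009] rect [ 476.6 -457.7   68.4   31.1   13.3] mean [ 473.  -450.3] yaw 14.5 z [44.5 58.7]
comp px [ 512  294   48   60 1689] rect [599.4 -77.4  51.1  37.1   3.5] mean [590.2 -76.6] yaw 36.8 z [35.8 38.2]
t 13.83 p [ 478.2 -277.7  146.4] xyaw 82.8 z [-0.     0.001 -1.   ] F [ 0.1  0.5 -0.4] gap 1.002 q [ 0.04  0.37  0.51  1.89 -0.22  0.93  2.1 ]
to (471.0, -293.5, 29.0, 82.3) spin first 0.08 | total [-0.66 -0.2   4.7 ] rows 5 each [-0.133 -0.04   0.939]
```

drive_tool(
  increments=[
    [0, -0.66, -0.2, 0.6, 0.05],
    [0, 0, 0, 1, 0],
    [0, 0, 0, 1, 0],
    [0, 0, 0, 1, 0],
    [0, 0, 0, 0.7, 0],
    [0, 0, 0, 0.3, 0],
    [0, 0, 0, 0.05, 0],
    [0, 0, 0, 0, 0],
  ],
)

```text
time: 14.5
position: [471.2, -294.3, 30.4]
tcp_rot: [[0.131, 0.991, 0.0], [0.991, -0.131, 0.0], [0.0, 0.0, -1.0]]
contact_force: [0.6, 0.5, 0.4]
finger_gap: 1.0
```

```bash
python3 plan.py 471,-293.6,29,82.3
```

```text
t 14.5 p [ 471.2 -294.3   30.4] xyaw 82.5 z [ 0.  0. -1.] F [0.6 0.5 0.4] gap 1.0 q [ 0.14  0.54  0.43  1.96 -0.34  0.71  2.22]
to (471.0, -293.6, 29.0, 82.3) spin first 0.02 | total [ 0.03 -0.01  0.06] rows 1 each [ 0.027 -0.012  0.057]
```

drive_tool(
  increments=[
    [0.4, 0, 0, 0, 0],
    [1, 0, 0, 0, 0],
    [1, 0, 0, 0, 0],
    [1, 0, 0, 0, 0],
    [1, 0, 0, 0, 0],
    [1, 0, 0, 0, 0],
    [1, 0, 0, 0, 0],
    [1, 0, 0, 0, 0],
  ],
  squeeze=40,
)

```text
time: 15.17
position: [471.4, -295.4, 31.3]
tcp_rot: [[0.133, 0.991, 0.002], [0.991, -0.133, -0.0], [-0.0, 0.002, -1.0]]
contact_force: [-0.4, 1.2, 5.9]
finger_gap: 0.446
```

drive_tool(
  increments=[
    [1, 0, 0, 0, 0],
    [1, 0, 0, -0.2, 0],
    [1, 0, 0, -0.5, 0],
    [1, 0, 0, -0.8, 0],
    [1, 0, 0, -1, 0],
    [1, 0, 0, -1, 0],
    [1, 0, 0, -0.8, 0],
    [1, 0, 0, -0.3, 0],
  ],
)

```text
time: 15.83
position: [472.0, -296.3, 149.0]
tcp_rot: [[0.133, 0.991, 0.005], [0.991, -0.133, -0.002], [-0.002, 0.005, -1.0]]
contact_force: [-0.3, -0.7, -0.1]
finger_gap: 0.451
```

```bash
python3 plan.py 536.7,180,150,76.8
```

```text
t 15.83 p [ 472.  -296.3  149. ] xyaw 82.4 z [ 0.005 -0.002 -1.   ] F [-0.3 -0.7 -0.1] gap 0.451 q [ 0.07  0.37  0.52  1.89 -0.23  0.94  2.13]
to (536.7, 180.0, 150.0, 76.8) spin first 0.81 | total [19.14 -1.83 -0.04] rows 20 each [ 0.957 -0.092 -0.002]
```

drive_tool(
  increments=[
    [1, 0.4, 0, 0, 0.4],
    [1, 0.8, -0.1, 0, 0.41],
    [1, 1, -0.1, 0, 0],
    [1, 1, -0.1, 0, 0],
    [1, 1, -0.1, 0, 0],
    [1, 1, -0.1, 0, 0],
    [1, 1, -0.1, 0, 0],
    [1, 1, -0.1, 0, 0],
  ],
)

```text
time: 16.5
position: [492.1, -114.3, 145.0]
tcp_rot: [[0.228, 0.974, -0.001], [0.974, -0.228, 0.0], [-0.0, -0.001, -1.0]]
contact_force: [-0.2, 0.3, -1.4]
finger_gap: 0.448
```

drive_tool(
  increments=[
    [1, 1, -0.1, 0, 0],
    [1, 1, -0.1, 0, 0],
    [1, 1, -0.1, 0, 0],
    [1, 1, -0.1, 0, 0],
    [1, 1, -0.1, 0, 0],
    [1, 1, -0.1, 0, 0],
    [1, 1, -0.1, 0, 0],
    [1, 1, -0.1, 0, 0],
  ],
)

```text
time: 17.17
position: [518.3, 84.8, 145.0]
tcp_rot: [[0.228, 0.974, -0.001], [0.974, -0.228, -0.0], [-0.0, -0.001, -1.0]]
contact_force: [1.1, 0.1, 0.3]
finger_gap: 0.451
```

drive_tool(
  increments=[
    [1, 1, -0.1, 0, 0],
    [1, 0.9, 0, 0, 0],
    [1, 0.6, 0, 0.3, 0],
    [1, 0.3, 0, 0.5, 0],
    [1, 0.1, 0, 0.5, 0],
    [1, 0, 0, 0.2, 0],
    [1, 0, 0, 0, 0],
    [1, 0, 0, 0, 0],
  ],
)

```text
time: 17.83
position: [532.4, 152.7, 106.9]
tcp_rot: [[0.231, 0.973, -0.002], [0.973, -0.231, -0.002], [-0.002, -0.001, -1.0]]
contact_force: [0.1, -0.4, -0.9]
finger_gap: 0.448
```

```bash
python3 plan.py 536.7,180,45,76.8
```

```text
t 17.83 p [532.4 152.7 106.9] xyaw 76.7 z [-0.002 -0.002 -1.   ] F [ 0.1 -0.4 -0.9] gap 0.448 q [-0.65  0.41  0.36  1.92 -0.19  0.85  1.15]
to (536.7, 180.0, 45.0, 76.8) spin first -0.02 | total [ 1.1  -0.08  2.48] rows 3 each [ 0.367 -0.027  0.826]
```

drive_tool(
  increments=[
    [1, 0.5, -0.08, 0, 0],
    [1, 0.4, 0, 0.3, 0],
    [1, 0.2, 0, 0.7, 0],
    [1, 0, 0, 0.7, 0],
    [1, 0, 0, 0.5, 0],
    [1, 0, 0, 0.25, 0],
    [1, 0, 0, 0, 0],
    [1, 0, 0, 0, 0],
  ],
)

```text
time: 18.5
position: [537.5, 182.1, 46.6]
tcp_rot: [[0.228, 0.974, 0.0], [0.974, -0.228, -0.0], [0.0, 0.0, -1.0]]
contact_force: [0.3, 0.8, -0.3]
finger_gap: 0.446
```

drive_tool(
  increments=[
    [1, 0, 0, 0.06, 0],
    [1, 0, 0, 0.06, 0],
    [1, 0, 0, 0, 0],
    [1, 0, 0, 0, 0],
  ],
)

```text
time: 18.83
position: [537.6, 182.2, 44.0]
tcp_rot: [[0.228, 0.974, 0.001], [0.974, -0.228, 0.0], [0.001, 0.001, -1.0]]
contact_force: [0.2, -0.8, -1.0]
finger_gap: 0.447
```

drive_tool(
  increments=[
    [1, -0.07, 0, 0.08, 0],
    [1, 0, 0, 0.06, 0],
    [1, 0, 0, 0, 0],
    [1, 0, 0, 0, 0],
  ],
)

```text
time: 19.17
position: [536.8, 180.4, 39.9]
tcp_rot: [[0.228, 0.974, -0.0], [0.974, -0.228, 0.0], [-0.0, -0.0, -1.0]]
contact_force: [-0.0, 0.4, -0.9]
finger_gap: 0.448
```

drive_tool(
  increments=[
    [1, 0, 0, 0.05, 0],
    [1, 0, 0, 0.03, 0],
    [1, 0, 0, 0, 0],
    [1, 0, 0, 0, 0],
  ],
)

```text
time: 19.5
position: [537.1, 180.5, 39.3]
tcp_rot: [[0.228, 0.974, -0.0], [0.974, -0.228, 0.001], [0.001, -0.0, -1.0]]
contact_force: [-2.9, -1.0, 9.5]
finger_gap: 0.447
```

Contact. Releasing and going back for red.

drive_tool(
  increments=[
    [1, 0, 0, -0.05, 0],
    [0.45, 0, 0, 0, 0],
    [0.35, 0, 0, 0, 0],
    [0.3, 0, 0, 0, 0],
    [0.3, 0, 0, 0, 0],
    [0.3, 0, 0, -0.3, 0],
    [0.3, 0, 0, -0.8, 0],
    [0.3, 0, 0, -1, 0],
  ],
)

```text
time: 20.17
position: [535.5, 179.9, 91.2]
tcp_rot: [[0.228, 0.974, -0.004], [0.974, -0.228, -0.002], [-0.003, -0.003, -1.0]]
contact_force: [0.9, 0.2, 0.3]
finger_gap: 0.698
```

drive_tool(
  increments=[
    [0.2, 0, 0, -1, 0],
    [0, 0, 0, -1, 0],
    [0, -0.8, 0, -0.6, 0],
    [0, -1, 0, 0, 0.46],
    [0, -1, 0, 0, 0],
    [0, -1, 0, 0, 0],
    [0, -1, 0, 0, 0],
    [0, -1, 0, 0, 0],
  ],
)

```text
time: 20.83
position: [498.1, 39.5, 157.4]
tcp_rot: [[0.281, 0.96, 0.001], [0.96, -0.281, 0.0], [0.001, 0.001, -1.0]]
contact_force: [-0.1, -0.2, 0.2]
finger_gap: 1.0
```

```bash
python3 plan.py 560,-100,160,71.3 640.4,-299.2,145,71.3
```

```text
t 20.83 p [498.1  39.5 157.4] xyaw 73.7 z [ 0.001  0.    -1.   ] F [-0.1 -0.2  0.2] gap 1.0 q [-0.55  0.25  0.45  2.   -0.14  0.92  1.25]
to (560.0, -100.0, 160.0, 71.3) spin first 0.34 | total [-4.49  4.13 -0.1 ] rows 5 each [-0.898  0.827 -0.021]
to (640.4, -299.2, 145.0, 71.3) spin first -0.0 | total [-6.52  5.6   0.6 ] rows 7 each [-0.931  0.8    0.086]
```

drive_tool(
  increments=[
    [0, -0.95, 0.84, 0, 0.34],
    [0, -0.95, 0.84, 0, 0],
    [0, -0.95, 0.84, 0, 0],
    [0, -0.95, 0.84, 0, 0],
    [0, -0.95, 0.84, 0, 0],
    [0, -0.95, 0.84, 0, 0],
    [0, -0.95, 0.84, 0, 0],
    [0, -0.95, 0.84, 0, 0],
  ],
)

```text
time: 21.5
position: [598.4, -194.1, 157.2]
tcp_rot: [[0.32, 0.947, 0.0], [0.947, -0.32, 0.0], [0.0, 0.0, -1.0]]
contact_force: [1.1, 0.4, -0.5]
finger_gap: 0.997
```

drive_tool(
  increments=[
    [0, -0.95, 0.84, 0, 0],
    [0, -0.8, 0.7, 0.2, 0],
    [0, -0.5, 0.5, 0.2, 0],
    [0, -0.3, 0.3, 0.2, 0],
    [0, -0.1, 0.1, 0, 0],
    [0, 0, 0, 0, 0],
    [0, 0, 0, 0, 0],
  ],
)

```text
time: 22.08
position: [634.5, -273.4, 141.9]
tcp_rot: [[0.319, 0.948, -0.0], [0.948, -0.319, 0.001], [0.001, -0.001, -1.0]]
contact_force: [0.0, 0.6, 0.6]
finger_gap: 0.997
```

```bash
python3 chk.py top c3; python3 wr.py w3; python3 plan.py 640.5,-299.2,30,71.3
```

```text
[132 171  75  20 181] [624.1 235.5 231.6   8.5  76.6] z [29.5 32.9]
[124 180  24  38 547] [568.9 329.8  40.6 109.   77.1] z [45.2 49.7]
[175 191  23  38 519] [535.2 179.1  39.1 107.4  76.8] z [45.2 49.8]
[118 218  68  18 158] [483.3 281.1 204.2   7.8  76.4] z [30.1 33.4]
comp px [ 508   30   52  147 4049] rect [620.5 -83.7  34.   96.5  85.1] mean [607.9 -81.3] yaw 2.8 z [36.  38.5]
comp px [ 344  142   97   90 3158] rect [ 636.1 -191.2   60.9   60.1   70.7] mean [ 640.1 -186.4] yaw 41.1 z [42.7 47.7]
comp px [ 216  164   57  143 7402] rect [ 642.1 -299.3   39.6  108.1   71.4] mean [ 638.3 -297.6] yaw -18.7 z [37.3 39. ]
t 22.18 p [ 634.8 -273.1  142.1] xyaw 71.4 z [ 0.     0.001 -1.   ] F [-0.6  0.   0.5] gap 0.999 q [ 0.02  0.61  0.48  1.55 -0.31  1.06  1.83]
to (640.5, -299.2, 30.0, 71.3) spin first 0.02 | total [-0.92  0.55  4.49] rows 5 each [-0.183  0.11   0.897]
```

View pics/w3.png

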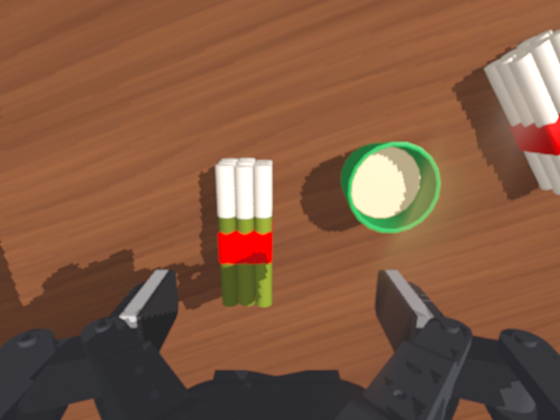

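Yellow measured about 2 mm from its card centre. The wrist view shows red with tips at (245,232), clear of the cup (391,186). Shift first, then descend.

drive_tool(
  increments=[
    [0, -0.6, 0.4, 0, 0],
    [0, -0.32, 0.18, 0.3, 0],
    [0, 0, 0, 1, 0],
    [0, 0, 0, 1, 0],
    [0, 0, 0, 1, 0],
    [0, 0, 0, 0.7, 0],
    [0, 0, 0, 0.4, 0],
    [0, 0, 0, 0, 0],
  ],
)

```text
time: 22.85
position: [639.0, -300.0, 28.8]
tcp_rot: [[0.32, 0.947, -0.005], [0.947, -0.32, 0.002], [0.001, -0.005, -1.0]]
contact_force: [-0.0, 1.1, -0.3]
finger_gap: 0.997
```

```bash
python3 plan.py 641.3,-299.3,30,71.3
```

```text
t 22.85 p [ 639.  -300.    28.8] xyaw 71.3 z [-0.005  0.002 -1.   ] F [-0.   1.1 -0.3] gap 0.997 q [ 0.09  0.76  0.43  1.57 -0.37  0.9   1.9 ]
to (641.3, -299.3, 30.0, 71.3) spin first 0.0 | total [ 0.05  0.08 -0.05] rows 1 each [ 0.055  0.077 -0.046]
```

drive_tool(
  increments=[
    [0.4, 0, 0, 0, 0],
    [1, 0, 0, 0, 0],
    [1, 0, 0, 0, 0],
    [1, 0, 0, 0, 0],
    [1, 0, 0, 0, 0],
    [1, 0, 0, 0, 0],
    [1, 0, 0, 0, 0],
    [1, 0, 0, 0, 0],
  ],
  squeeze=40,
)

```text
time: 23.52
position: [642.1, -301.8, 33.6]
tcp_rot: [[0.32, 0.947, 0.003], [0.947, -0.32, -0.001], [0.0, 0.003, -1.0]]
contact_force: [-0.3, 0.9, 5.9]
finger_gap: 0.449
```

drive_tool(
  increments=[
    [1, 0, 0, 0, 0],
    [1, 0, 0, -0.2, 0],
    [1, 0, 0, -0.5, 0],
    [1, 0, 0, -0.8, 0],
    [1, 0, 0, -1, 0],
    [1, 0, 0, -1, 0],
    [1, 0, 0, -0.9, 0],
    [1, 0, 0, -0.5, 0],
  ],
)

```text
time: 24.18
position: [641.8, -302.3, 158.1]
tcp_rot: [[0.321, 0.947, 0.004], [0.947, -0.321, -0.002], [-0.001, 0.004, -1.0]]
contact_force: [0.7, -0.0, -0.7]
finger_gap: 0.447
```

```bash
python3 plan.py 553,254.8,155,76.8
```

```text
t 24.18 p [ 641.8 -302.3  158.1] xyaw 71.3 z [ 0.004 -0.002 -1.   ] F [ 0.7 -0.  -0.7] gap 0.447 q [ 0.06  0.62  0.49  1.49 -0.31  1.11  1.86]
to (553.0, 254.8, 155.0, 76.8) spin first -0.8 | total [20.89 -8.55  0.12] rows 21 each [ 0.995 -0.407  0.006]
```

drive_tool(
  increments=[
    [1, 0.4, -0.1, 0, -0.4],
    [1, 0.8, -0.3, 0, -0.4],
    [1, 1, -0.42, 0, 0],
    [1, 1, -0.42, 0, 0],
    [1, 1, -0.42, 0, 0],
    [1, 1, -0.42, 0, 0],
    [1, 1, -0.42, 0, 0],
    [1, 1, -0.42, 0, 0],
  ],
)

```text
time: 24.85
position: [612.0, -108.1, 154.1]
tcp_rot: [[0.228, 0.974, -0.001], [0.974, -0.228, 0.0], [0.0, -0.001, -1.0]]
contact_force: [-0.5, 0.6, -0.6]
finger_gap: 0.45
```

drive_tool(
  increments=[
    [1, 1, -0.42, 0, 0],
    [1, 1, -0.42, 0, 0],
    [1, 1, -0.42, 0, 0],
    [1, 1, -0.42, 0, 0],
    [1, 1, -0.42, 0, 0],
    [1, 1, -0.42, 0, 0],
    [1, 1, -0.42, 0, 0],
    [1, 1, -0.42, 0, 0],
  ],
)

```text
time: 25.52
position: [575.8, 105.5, 154.2]
tcp_rot: [[0.228, 0.974, -0.001], [0.974, -0.228, -0.0], [-0.0, -0.001, -1.0]]
contact_force: [0.1, 0.9, -0.6]
finger_gap: 0.448
```

drive_tool(
  increments=[
    [1, 1, -0.42, 0, 0],
    [1, 1, -0.42, 0, 0],
    [1, 0.9, -0.42, 0, 0],
    [1, 0.7, -0.3, 0.1, 0],
    [1, 0.5, -0.2, 0.3, 0],
    [1, 0.2, -0.1, 0.4, 0],
    [1, 0, 0, 0.2, 0],
    [1, 0, 0, 0, 0],
  ],
)

```text
time: 26.18
position: [554.7, 217.9, 127.1]
tcp_rot: [[0.229, 0.973, -0.003], [0.973, -0.229, -0.003], [-0.004, -0.003, -1.0]]
contact_force: [0.0, -0.8, -1.0]
finger_gap: 0.446
```

```bash
python3 plan.py 553,254.8,47,76.8
```

```text
t 26.18 p [554.7 217.9 127.1] xyaw 76.8 z [-0.003 -0.003 -1.   ] F [ 0.  -0.8 -1. ] gap 0.446 q [-0.75  0.45  0.39  1.8  -0.21  0.93  1.07]
to (553.0, 254.8, 47.0, 76.8) spin first -0.01 | total [ 1.42 -0.4   3.21] rows 4 each [ 0.356 -0.101  0.801]
```

drive_tool(
  increments=[
    [1, 0.6, -0.2, 0, 0],
    [1, 0.5, -0.15, 0, 0],
    [1, 0.3, -0.05, 0.2, 0],
    [1, 0, 0, 0.5, 0],
    [1, 0, 0, 0.7, 0],
    [1, 0, 0, 0.5, 0],
    [1, 0, 0, 0.2, 0],
    [1, 0, 0, 0, 0],
  ],
)

```text
time: 26.85
position: [552.9, 254.8, 74.6]
tcp_rot: [[0.229, 0.973, -0.003], [0.973, -0.229, -0.002], [-0.003, -0.003, -1.0]]
contact_force: [0.2, -0.2, -0.4]
finger_gap: 0.447
```

```bash
python3 plan.py 553,254.8,42,76.8
```

```text
t 26.85 p [552.9 254.8  74.6] xyaw 76.8 z [-0.003 -0.002 -1.   ] F [ 0.2 -0.2 -0.4] gap 0.447 q [-0.77  0.54  0.36  1.8  -0.24  0.85  1.04]
to (553.0, 254.8, 42.0, 76.8) spin first -0.0 | total [0.   0.   1.31] rows 2 each [0.    0.001 0.653]
```

drive_tool(
  increments=[
    [1, 0, 0, 0.4, 0],
    [1, 0, 0, 0.4, 0],
    [1, 0, 0, 0.25, 0],
    [1, 0, 0, 0.1, 0],
    [1, 0, 0, 0, 0],
    [1, 0, 0, 0, 0],
  ],
)

```text
time: 27.35
position: [554.3, 256.1, 48.1]
tcp_rot: [[0.228, 0.974, 0.0], [0.974, -0.228, 0.0], [0.0, 0.0, -1.0]]
contact_force: [0.3, 0.2, -0.9]
finger_gap: 0.446
```

drive_tool(
  increments=[
    [1, 0, 0, 0.06, 0],
    [1, 0, 0, 0.04, 0],
    [1, 0, 0, 0, 0],
    [1, 0, 0, 0, 0],
  ],
)

```text
time: 27.68
position: [554.3, 256.2, 45.7]
tcp_rot: [[0.228, 0.974, 0.0], [0.974, -0.228, 0.0], [0.0, 0.0, -1.0]]
contact_force: [-0.2, 0.6, -0.7]
finger_gap: 0.447
```

drive_tool(
  increments=[
    [1, -0.05, 0, 0.07, 0],
    [1, 0, 0, 0.05, 0],
    [1, 0, 0, 0, 0],
    [1, 0, 0, 0, 0],
  ],
)

```text
time: 28.02
position: [553.8, 254.8, 42.4]
tcp_rot: [[0.228, 0.974, -0.0], [0.974, -0.228, -0.0], [-0.0, -0.0, -1.0]]
contact_force: [-0.1, -0.1, -1.1]
finger_gap: 0.449
```

drive_tool(
  increments=[
    [1, 0, 0, 0.05, 0],
    [1, 0, 0, 0.04, 0],
    [1, 0, 0, 0, 0],
    [1, 0, 0, 0, 0],
  ],
)

```text
time: 28.35
position: [554.1, 255.0, 41.5]
tcp_rot: [[0.228, 0.974, 0.0], [0.974, -0.228, 0.001], [0.001, -0.0, -1.0]]
contact_force: [-2.3, -0.8, 7.9]
finger_gap: 0.449
```

Contact again. Releasing, rising, then retreating sideways for a clear check.

drive_tool(
  increments=[
    [1, 0, 0, -0.04, 0],
    [0.45, 0, 0, 0, 0],
    [0.38, 0, 0, 0, 0],
    [0.35, 0, 0, 0, 0],
    [0.35, 0, 0, 0, 0],
    [0.35, 0, 0, -0.3, 0],
    [0.35, 0, 0, -0.8, 0],
    [0.35, 0, 0, -1, 0],
  ],
)

```text
time: 29.02
position: [552.5, 254.3, 93.1]
tcp_rot: [[0.228, 0.974, -0.003], [0.974, -0.228, -0.002], [-0.003, -0.003, -1.0]]
contact_force: [0.2, 0.3, -0.1]
finger_gap: 0.652
```

drive_tool(
  increments=[
    [0.3, 0, 0, -1, 0],
    [0.3, 0, 0, -1, 0],
    [0.3, -0.6, -0.1, -1, 0],
    [0.3, -1, -0.1, -0.5, 0],
    [0.3, -1, 0, 0, 0],
    [0.3, -1, 0, 0, 0],
    [0.3, -1, 0, 0, 0],
    [0.3, -1, 0, 0, 0],
  ],
)

```text
time: 29.68
position: [516.8, 118.5, 182.0]
tcp_rot: [[0.228, 0.974, 0.001], [0.974, -0.228, 0.001], [0.001, 0.001, -1.0]]
contact_force: [0.0, 0.0, 0.2]
finger_gap: 0.698
```

drive_tool(
  increments=[
    [0.3, -1, 0, 0, 0],
    [0.3, -1, 0, 0, 0],
    [0.3, -1, 0, 0, 0],
    [0.3, -1, 0, 0, 0],
    [0.3, -0.7, 0, 0, 0],
    [0.3, -0.3, 0, 0, 0],
    [0.3, 0, 0, 0, 0],
    [0.3, 0, 0, 0, 0],
  ],
)

```text
time: 30.35
position: [489.0, -1.2, 181.6]
tcp_rot: [[0.228, 0.974, 0.001], [0.974, -0.228, 0.001], [0.001, 0.001, -1.0]]
contact_force: [0.2, -0.3, -1.1]
finger_gap: 0.697
```

```bash
python3 chk.py top c4; python3 chk.py scene c5
python3 - <<'E'
from h import *
c=manip.camera("scene"); np.set_printoptions(precision=1,suppress=True)
for t in ["white_tubes_center","green_untipped_center","glue_cup_center","paste_jar_center","bundle_red_center","bundle_yellow_center","bundle_blue_center"]:
    print(t,[(round(d["p"],2),c2w(c,d["xyz"])) for d in manip.recognise(t,c)[:1]])
a=cv2.imread("pics/c4.png")[140:270,90:440]; b=c["pixels"][...,::-1]
cv2.imwrite("pics/fin.png",np.vstack([cv2.resize(a,(700,260)),cv2.resize(b,(440,330))[:, :] if 0 else cv2.copyMakeBorder(cv2.resize(b,(440,330)),0,0,0,260,cv2.BORDER_CONSTANT)]))
E
python3 plan.py
```

```text
[132 171  71  19 175] [625.6 241.4 218.2   8.5  76.8] z [29.8 33.1]
[124 180  24  38 540] [568.7 329.5  40.  108.8  76.5] z [45.2 49.6]
[150 185  23  39 532] [552.1 254.2  40.1 109.   76.6] z [45.2 49.5]
[175 191  23  38 520] [535.5 179.6  39.7 107.7  76.3] z [45.5 49.7]
[118 218  70  18 166] [482.8 278.6 210.6   7.8  76.7] z [29.7 33.1]
[ 299  113   65   55 1417] [546.4 265.1 215.7 133.5  77. ] z [44.4 50.7]
white_tubes_center [(0.78, array([631.4, -73. ,  37.9]))]
green_untipped_center [(0.97, array([462.3, -65.9,  40.9]))]
glue_cup_center [(0.66, array([ 637.6, -186.5,   25.3]))]
paste_jar_center [(0.93, array([ 496.8, -493.5,   81.6]))]
bundle_red_center [(0.67, array([558. , 246. ,  43.1]))]
bundle_yellow_center [(0.59, array([542.8, 171.6,  40.1]))]
bundle_blue_center [(0.56, array([573.1, 319.9,  42.2]))]
t 30.85 p [488.6  -1.7 181.2] xyaw 76.8 z [-0.  0. -1.] F [ 0.3 -0.2  0.7] gap 0.7 q [-0.55  0.2   0.52  2.   -0.12  0.96  1.38]
```

View pics/fin.png

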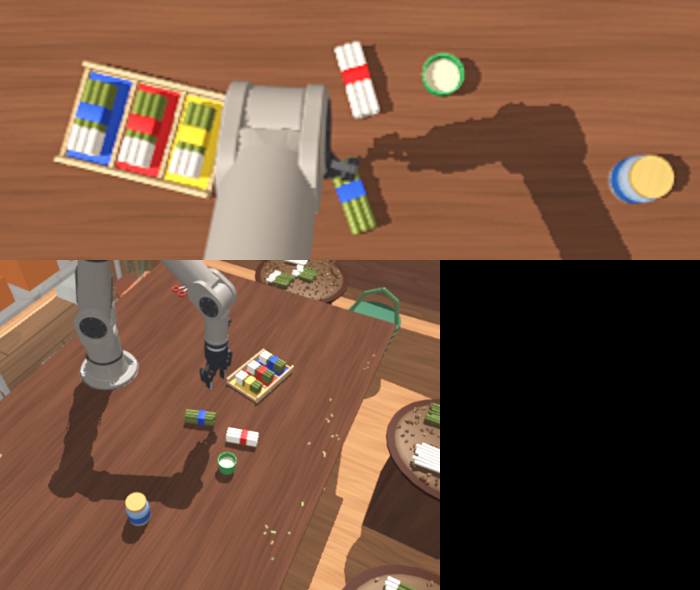

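All three bundles sit centred on their matching cards, and the look-alikes, cup and jar have not moved beyond measurement noise. The gripper is clear, so I'm handing in.

```bash
python3 -c "
from workcell import manip
print(manip.hand_in(), manip.state()['time'])"
```

```text
the job is handed in; nothing more can be done
the job is handed in; nothing more can be done
```

The blue, yellow and red finished bundles are each on the card of their own colour. I set each one down until the wrist force showed contact, then let go. I handed the job in at about 31 s of the 86 s allowed; no verdict is reported.

**Last checks, top camera:**

| Bundle | Distance from card centre | Angle to card | Centre above card |
|---|---|---|---|
| Blue | about 2 mm | within 0.01 rad | about 20 mm |
| Red | about 1 mm | within 0.01 rad | about 20 mm |
| Yellow | about 1 mm | within 0.01 rad | about 20 mm |

- **Blue card:** my colour fit of this card failed, so I worked out its centre from the red and yellow cards. It is within 4 mm of the network's estimate.
- **Left in place:** the white bundle, untipped bundle, cup and jar read within about 4 mm of their first readings from the scene camera, which is its noise level.
- **Checks that disagreed:** the scene camera's height check merged all three bundles into one shape and told me nothing. Its network points for the bundles were 8 to 10 mm off the top camera's; they mark the visible surface, and a similar offset showed before the moves. The first top-camera check after placing blue found nothing because the arm was probably in the way; I repeated it later with success.

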